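# Sort switch-mount clamps and pack the case

## Robot

A 6-joint arm with a two-finger parallel gripper is mounted at the origin on the work surface. World frame = base frame: x ahead of the robot, y to its left, z up, the work surface at z = 0. Lengths are in m, angles in rad, forces in N, time in s.
With the tool pointing down it reaches from about 0.425 to 0.925 m from the base axis. Payload 12.5 kg.
Tool frame: the origin (TCP) lies midway between the tips of the shut fingers; the grasp point (between the pads) lies 19 mm behind it; z points along the fingers, y is the direction in which the jaws open and shut (so a half turn about z gives the same grasp; the last joint's range is limited). The gripper opens to 85 mm and grips with 20 to 120 N. Pads are 22 mm wide; open, the fingers measure 114 mm over their backs; the gripper's body (76 mm by 85 mm) begins 54 mm behind the grasp point. The pads swing forward as they close: fully open they stand 13 mm farther back than shut.
Start: joints at [-1.328, 0.491, 1.559, -0, 1.092, -0.106], TCP at [0.214, -0.587, 0.231] pointing down, gripper open.
Joint ranges: [-3.1, 3.1], [-0.84, 2.19], [0.05, 2.79], [-1.13, 4.28], [0.06, 2.93], [-2.69, 2.69]. Speed limits (rad/s): [2.22, 2.22, 2.79, 3.14, 3.14, 3.14].

## Interface

Orientations are given as a rotation vector (axis times angle).
In Python, from station import bot, effector, sensors, eyes, workorder gives the robot as it stands. Calls block until the motion is done:
- bot.move_to(position, orientation): joint-space move of the TCP to a pose.
- bot.servo_line(position, v=0.15, orientation=None, stop_force=None): straight line of the TCP; orientation=None keeps the orientation; v is the mean speed in m/s. With stop_force (N) it stops when the force on the tool has changed by that much, and returns True; else False.
- bot.move_j(angles): joint-space move.
- effector.move_gripper(opening, f_grip=None): finger opening in m; f_grip is the grip in N (None keeps the last); returns when the fingers have stopped.
- bot.wait(seconds).
- bot.inverse_kinematics(position, orientation): joint angles nearest the present ones, or None.
- sensors.get_state(): the state.
- eyes.snapshot(name): name is "scene" or "top" or "wrist"; returns a dict with "img" (384x512x3 uint8, red, green, blue), "intrinsics" (3x3 intrinsics, pixels), "R" (3x3) and "t" (3): a world point X has camera coordinates R X + t; the wrist camera has in their place "hand_eye" (4x4, takes a point from camera to tool coordinates, whose origin is the TCP and whose axes are the flange's). Camera axes: x right, y down, z forward; pixel columns grow to the right and rows downward; lengths in m; the calibration is good to about 2 mm. The wrist camera is an equidistant fisheye: a pixel r from the principal point sees the ray r / f radians off the axis. A picture is of the moment at which its call begins: read the wrist's pose just before it. There is no depth.
A pose or a line that the arm cannot do raises bot.PlanningError and nothing moves.
- workorder.finish_job(): hands the job in, once; it reports no verdict.
The state is a dict: "time_s": time; "joint_pos": joint angles; "joint_vel": joint speeds; "tau": joint torques, N m; "tcp_pos": TCP position; "ee_rot": TCP orientation; "wrist_force": force on the tool from outside, world axes, zero at the start; "torque": the same for the moment, N m; "opening": finger opening in m.
Only numpy, scipy, OpenCV 4.12 (cv2) and the standard library are available. Lean on these libraries where they do the work, as an engineer would, in place of code of your own. Each camera call takes 0.05 s, during which the arm holds its last target.

## Task

Pack up the switch-mount clamps after the session: lift the blue case's lid until it rests back on its stop, lay every clamp whose jaws are ratcheted shut flat inside the case and every clamp whose jaws stand open flat in the yellow tray, then close the lid of the case fully. Do not change any clamp's jaws, and leave the dome switches and the mouse where they are.

Things in the scene. Friction and masses are not known exactly. Their poses are not given: they have to be found in the camera images.
- clamp_a: clamp of two crossing halves, 12 mm thick: grey, and orange on the hinge; x towards the jaw tips (57 mm ahead of the pivot), handles to 73 mm behind. Origin: pivot axis, underside. Grip it by the upright aluminium stud on the pivot: 24 x 24 mm, square to x and y, 14 to 47 mm above the underside, above all else. 0.08 to 0.17 kg. 37 mm wide shut, about 65 open. None from the start: absent
- clamp_b: mounting clamp of the same make as clamp_a, same origin and axes. None from the start = not there.
- clamp_c: mounting clamp of the same make as clamp_a, same origin and axes. None from the start = not there.
- clamp_d: mounting clamp of the same make as clamp_a, same origin and axes. None from the start = not there.
- clamp_e: mounting clamp of the same make as clamp_a, same origin and axes. None from the start = not there.
- clamp_f: mounting clamp of the same make as clamp_a, same origin and axes. None from the start = not there.
- clamp_a_jaw (a joint): angle of the orange half of clamp_a: below 0.05 rad = jaws together, ratcheted shut; about 0.4 to 0.48 rad = jaws and handles standing open. It stays where it is by ratchet friction (about 0.25 N m), so gripping by the stud does not change it, squeezing jaws or handles does.
- clamp_b_jaw (a joint): angle of the orange half of clamp_b: below 0.05 rad = jaws together, ratcheted shut; about 0.4 to 0.48 rad = jaws and handles standing open. It stays where it is by ratchet friction (about 0.25 N m), so gripping by the stud does not change it, squeezing jaws or handles does.
- clamp_c_jaw (a joint): angle of the orange half of clamp_c: below 0.05 rad = jaws together, ratcheted shut; about 0.4 to 0.48 rad = jaws and handles standing open. It stays where it is by ratchet friction (about 0.25 N m), so gripping by the stud does not change it, squeezing jaws or handles does.
- clamp_d_jaw (a joint): angle of the orange half of clamp_d: below 0.05 rad = jaws together, ratcheted shut; about 0.4 to 0.48 rad = jaws and handles standing open. It stays where it is by ratchet friction (about 0.25 N m), so gripping by the stud does not change it, squeezing jaws or handles does.
- clamp_e_jaw (a joint): angle of the orange half of clamp_e: below 0.05 rad = jaws together, ratcheted shut; about 0.4 to 0.48 rad = jaws and handles standing open. It stays where it is by ratchet friction (about 0.25 N m), so gripping by the stud does not change it, squeezing jaws or handles does.
- clamp_f_jaw (a joint): angle of the orange half of clamp_f: below 0.05 rad = jaws together, ratcheted shut; about 0.4 to 0.48 rad = jaws and handles standing open. It stays where it is by ratchet friction (about 0.25 N m), so gripping by the stud does not change it, squeezing jaws or handles does.
- case: fixed blue mount case, 290 mm along its x, 165 mm along its y, 60 mm high to the rim, walls and floor 5 mm; room inside for three clamps side by side lying along y, their pivots about 85 mm apart along x. Origin: centre of the underside, z up. Its lid hinges on the -y rim.
- lid (a joint): angle of the case lid: 0 = shut, growing as it lifts; stop at 1.85 rad, leaning back past upright, where it rests by itself. Below about 1.57 rad it sinks shut by itself, slowly (damped 0.3 N m s/rad). Lid 290 x 165 x 8 mm, 0.3 kg.
- lid_handle (a point): middle of the yellow grip bar of the lid (round, 12 mm thick, 130 mm long between its arms, parallel to the hinge, standing 45 mm clear of the lid's free edge). With the lid shut it lies 127.5 mm from the case origin along the case's +y, 64 mm above the table. 210 mm out from the hinge line and 4 mm above it when shut.
- lid_hinge (a point): middle of the hinge line, which runs along the case's x at its -y rim (y = -82.5 mm, z = 60 mm in the case's frame). Opening swings the +y edge up and over towards -y.
- tray: fixed yellow open tray, 300 mm along its x, 170 mm along its y, 30 mm high, walls and floor 4 mm; room for three clamps lying along y side by side, pivots 90 mm apart along x. Origin: centre of the underside, z up.
- switch_red: bystander: round red dome push switch, 66 mm across, 29 mm high, loose; origin centre of underside
- switch_blue: bystander: round blue dome switch, same size
- switch_green: bystander: round green dome switch, same size, towards the back of the desk
- mouse: bystander: black computer mouse, about 95 mm long, 32 mm high, loose; origin centre of underside
Not all that is in view belongs to the job. Leave any turquoise look-alike of the clamp_f alone.

How it is judged:
By the outcome, as a careful person would: the job done as asked, in the order asked, and still so for the second after the job is handed in, with the robot touching nothing.
Of clamp_a, clamp_c, clamp_e only 2 to 3 are there at a start; the rules pass over those that are not, and their reading is None.
Of clamp_b, clamp_d, clamp_f only 2 to 3 are there at a start; the rules pass over those that are not, and their reading is None.
At some moment in a run one of clamp_a, clamp_b, clamp_c, clamp_d, clamp_e, clamp_f may be knocked a few centimetres aside while the robot is not near it.
Once in a run the grip may slacken for a moment while it holds something.
It also fails if it takes over 200 s, if anything falls off the work surface, if the arm or the gripper's body presses on something with over 40 N, if the wrist force passes 120 N, or if a joint passes its speed limit or range.

## Working session

There is one attempt and no reset: what is moved stays moved. The work goes in short steps, each a Python script; the robot and the scene stay as the last script left them, time stands still between calls to the robot, and variables do not carry over. Pictures are saved under pics/ and viewed, and the job is handed in when it is done.

```bash
ls; mkdir -p pics; python3 - <<'E'
from station import bot, effector, sensors, eyes, workorder
import cv2,numpy as np
print(sensors.get_state())
for n in ["scene","top","wrist"]:
    s=eyes.snapshot(n); cv2.imwrite(f"pics/{n}0.png",cv2.cvtColor(s["img"],cv2.COLOR_RGB2BGR))
    print(n,{k:np.round(v,4).tolist() for k,v in s.items() if k!="img"})
E
```

```text
pics
{'time_s': 0.0, 'joint_pos': array([-1.32758033e+00,  4.91604378e-01,  1.55947316e+00, -1.20257860e-05,
        1.09168837e+00, -1.05607370e-01]), 'joint_vel': array([ 0.00086132, -0.00039637,  0.00054023, -0.00196351, -0.00120818,
        0.00052636]), 'tau': array([-3.80143712e-03, -6.18450880e+01, -2.61592788e+01, -2.49068526e-04,
        4.06242776e-03, -1.44656093e-05]), 'tcp_pos': array([ 0.21357826, -0.58712727,  0.23069173]), 'ee_rot': array([-3.09277740e+00, -5.44962332e-01,  1.43367614e-04]), 'wrist_force': array([0.27403063, 0.28286388, 0.97367641]), 'torque': array([-0.01691481,  0.00917993,  0.01472506]), 'opening': 0.08514693258991492}
scene {'intrinsics': [[453.2386, 0.0, 255.048], [0.0, 453.2386, 193.8167], [0.0, 0.0, 1.0]], 'R': [[-0.1992, 0.9798, -0.0156], [0.8353, 0.1615, -0.5255], [-0.5124, -0.1177, -0.8507]], 't': [0.2038, -0.4021, 1.7907]}
top {'intrinsics': [[419.0707, 0.0, 260.7226], [0.0, 419.0707, 189.2727], [0.0, 0.0, 1.0]], 'R': [[0.0031, -1.0, -0.0015], [-0.9946, -0.003, -0.1042], [0.1042, 0.0018, -0.9946]], 't': [-0.0991, 0.5416, 1.4903]}
wrist {'intrinsics': [[297.3186, 0.0, 256.9277], [0.0, 297.3186, 191.871], [0.0, 0.0, 1.0]], 'hand_eye': [[-0.0005, -0.9454, -0.326, 0.0843], [1.0, -0.0007, 0.0005, -0.0004], [-0.0007, -0.326, 0.9454, -0.1423], [0.0, 0.0, 0.0, 1.0]]}
```

View pics/scene0.png

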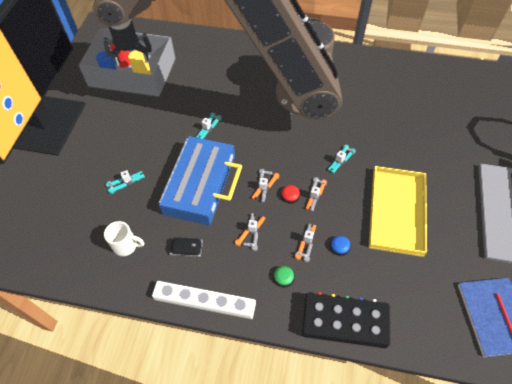

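View pics/top0.png

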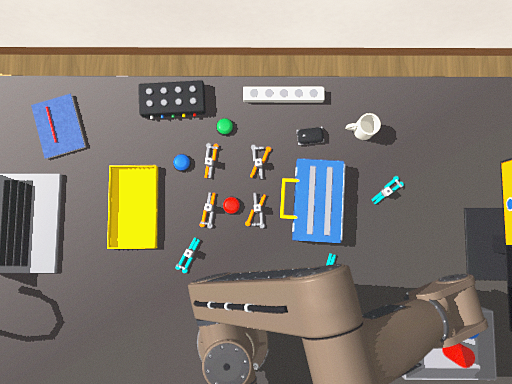

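View pics/wrist0.png

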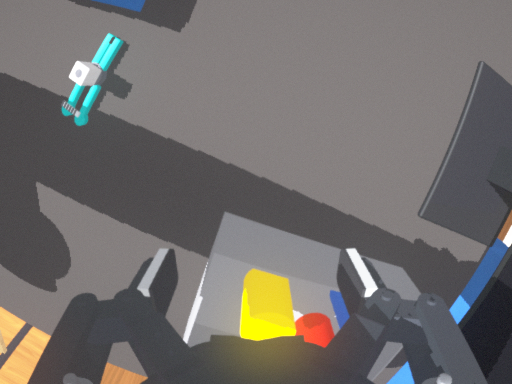

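The top view shows four grey/orange clamps at about (211,160), (260,162), (208,209) and (257,210). The case with its handle is at (318,200), and the tray is at (133,207). I'll enlarge both views and write the helpers.

```bash
cat > h.py <<'E'
from station import bot, effector, sensors, eyes, workorder
import cv2,numpy as np
from scipy.spatial.transform import Rotation as Ro
def ray(s,uv):
    K=s["intrinsics"];d=np.linalg.inv(K)@np.array([uv[0],uv[1],1.]);R=s["R"]
    return -R.T@s["t"],R.T@d
def onz(s,uv,z):
    c,d=ray(s,uv);return c+d*(z-c[2])/d[2]
def proj(s,X):
    p=s["R"]@np.asarray(X)+s["t"];q=s["intrinsics"]@p;return q[:2]/q[2]
def wray(s,st,uv):
    K=s["intrinsics"];x=(uv[0]-K[0,2])/K[0,0];y=(uv[1]-K[1,2])/K[1,1];r=np.hypot(x,y)
    d=np.array([np.sin(r)*x/max(r,1e-9),np.sin(r)*y/max(r,1e-9),np.cos(r)])
    H=s["hand_eye"];R=Ro.from_rotvec(st["ee_rot"]).as_matrix()
    return st["tcp_pos"]+R@H[:3,3],R@H[:3,:3]@d
def wonz(s,st,uv,z):
    c,d=wray(s,st,uv);return c+d*(z-c[2])/d[2]
def save(s,name,crop=None,k=1):
    im=cv2.cvtColor(s["img"],cv2.COLOR_RGB2BGR)
    if crop: a,b,c,d=crop;im=im[b:d,a:c]
    if k!=1: im=cv2.resize(im,None,fx=k,fy=k,interpolation=cv2.INTER_CUBIC)
    cv2.imwrite(f"pics/{name}.png",im)
def down(yaw):
    # tool z down; tool y axis at angle yaw in world xy
    y=np.array([np.cos(yaw),np.sin(yaw),0]);z=np.array([0,0,-1.]);x=np.cross(y,z)
    return Ro.from_matrix(np.c_[x,y,z]).as_rotvec()
def stt():
    s=sensors.get_state();return {k:np.round(s[k],4).tolist() for k in("time_s","tcp_pos","wrist_force","opening","joint_pos")}
def hsv(s): return cv2.cvtColor(s["img"],cv2.COLOR_RGB2HSV)
def blobs(m,amin=20):
    n,l,st,c=cv2.connectedComponentsWithStats(m.astype(np.uint8))
    return [(c[i].round(1).tolist(),int(st[i,4]),st[i,:4].tolist(),l==i) for i in range(1,n) if st[i,4]>=amin]
E
python3 - <<'E'
from h import *
t=eyes.snapshot("top");s=eyes.snapshot("scene")
save(t,"top1",(95,100,355,280),3);save(s,"scene1",(155,130,435,290),2.8)
for nm,v in(("top",t),("scene",s)):
    h=hsv(v)
    Y=cv2.inRange(h,(24,150,120),(34,255,255)); B=cv2.inRange(h,(105,130,80),(120,255,255));O=cv2.inRange(h,(8,150,120),(22,255,255))
    for n,m,z in(("Y",Y,.03),("B",B,.064),("O",O,.01)):
        for b in blobs(m>0,25):
            if b[0][1]>80: 
                r=cv2.minAreaRect(np.argwhere(b[3])[:,::-1].astype(np.float32))
                print(nm,n,b[:3],onz(v,b[0],z).round(3), np.round(r[1],1), round(r[2],1))
                if n!="O": print("   ",[onz(v,p,z)[:2].round(3).tolist() for p in cv2.boxPoints(r)])
E
```

```text
top Y ([507.2, 198.6], 588, [502, 161, 10, 84]) [ 0.51  -0.987  0.03 ] [83.  9.] 90.0
    [[0.648, -0.976], [0.648, -1.009], [0.348, -0.991], [0.348, -0.959]]
top Y ([132.3, 207.1], 4050, [107, 165, 51, 84]) [0.476 0.365 0.03 ] [50. 83.] -0.0
    [[0.329, 0.45], [0.629, 0.463], [0.629, 0.281], [0.33, 0.272]]
top Y ([285.2, 198.2], 216, [280, 178, 19, 41]) [ 0.51  -0.186  0.03 ] [16.5 39.9] 3.2
    [[0.44, -0.165], [0.584, -0.173], [0.581, -0.233], [0.436, -0.224]]
top Y ([249.1, 217.4], 26, [246, 210, 7, 15]) [ 0.44  -0.056  0.03 ] [ 2.2 15.2] 20.0
    [[0.417, -0.043], [0.468, -0.061], [0.466, -0.069], [0.414, -0.05]]
top B ([56.8, 124.7], 1213, [32, 94, 52, 64]) [0.77  0.637 0.064] [55.1 40.8] 75.1
    [[0.845, 0.736], [0.885, 0.596], [0.688, 0.535], [0.65, 0.674]]
top B ([183.9, 162.4], 117, [175, 154, 15, 17]) [0.634 0.176 0.064] [12.  16.2] 21.0
    [[0.613, 0.209], [0.668, 0.19], [0.652, 0.149], [0.598, 0.169]]
top B ([317.6, 200.8], 2890, [292, 159, 52, 84]) [ 0.498 -0.298  0.064] [48.4 82.1] 2.9
    [[0.36, -0.206], [0.65, -0.222], [0.642, -0.394], [0.352, -0.375]]
top B ([50
[... 1165 characters left out ...]
223]]
scene O ([19.7, 94.5], 301, [0, 29, 41, 131]) [ 0.232 -1.112  0.01 ] [130.  40.] 90.0
scene O ([272.9, 179.3], 75, [268, 173, 11, 15]) [ 0.438 -0.056  0.01 ] [ 5.1 15.8] 40.6
scene O ([321.6, 187.8], 29, [320, 184, 5, 11]) [0.441 0.113 0.01 ] [ 3.8 10.4] 18.4
scene O ([255.9, 193.3], 54, [252, 188, 9, 12]) [ 0.505 -0.102  0.01 ] [ 4.8 11.9] 35.5
scene O ([308.8, 203.3], 47, [306, 198, 7, 12]) [0.51  0.079 0.01 ] [ 3.8 12. ] 18.4
scene O ([260.6, 221.0], 47, [258, 216, 7, 12]) [ 0.607 -0.066  0.01 ] [ 4.9 11.3] 45.0
scene O ([241.1, 237.7], 94, [235, 229, 14, 17]) [ 0.678 -0.115  0.01 ] [ 6.4 17.7] 45.0
scene O ([301.0, 246.3], 49, [298, 241, 7, 11]) [0.671 0.077 0.01 ] [ 4.4 11.1] 18.4
```

View pics/top1.png

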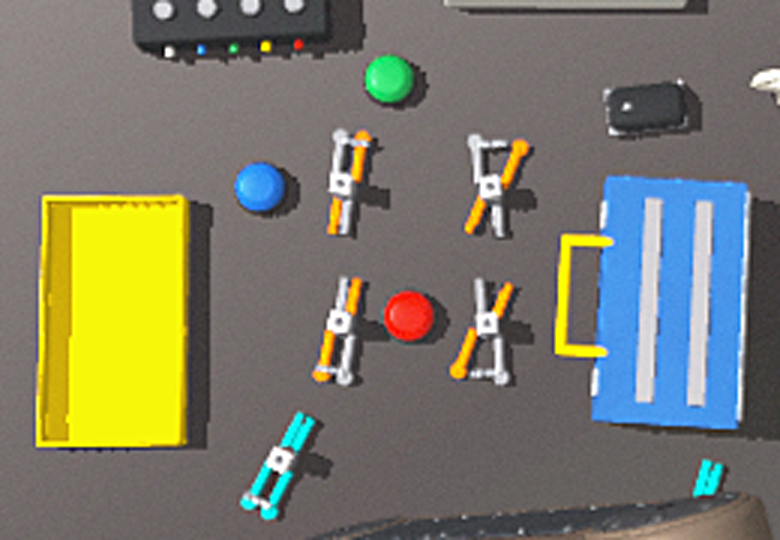

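View pics/scene1.png

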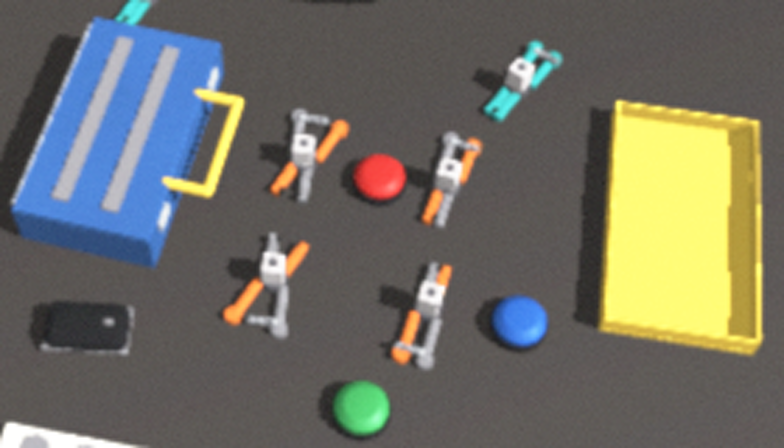

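The top picture shows the two left clamps (crop (340,182) and (340,322)) shut and the two right ones (490,187) and (487,322) open. The far pair has its handles pointing away from the robot, and the near pair has them pointing towards it. Next I'll measure the case, handle, tray and studs.

```bash
python3 - <<'E'
from h import *
t=eyes.snapshot("top");s=eyes.snapshot("scene")
def tri(ut,us):
    c1,d1=ray(t,ut);c2,d2=ray(s,us);d1/=np.linalg.norm(d1);d2/=np.linalg.norm(d2)
    A=np.c_[d1,-d2];k=np.linalg.lstsq(A,c2-c1,rcond=None)[0]
    p,q=c1+k[0]*d1,c2+k[1]*d2;return (p+q)/2,np.linalg.norm(p-q)
# handle in top
h=hsv(t);Y=cv2.inRange(h,(22,120,100),(35,255,255))
m=np.zeros_like(Y);m[170:225,276:302]=Y[170:225,276:302]
ys,xs=np.nonzero(m); bar=[]
for r in range(ys.min()+4,ys.max()-3):
    c=np.sort(xs[ys==r]); 
    if len(c): bar.append((c[c<c[0]+6].mean(),r,len(c)))
bar=np.array(bar);print("bar top",ys.min(),ys.max(),bar[::5].tolist())
P=np.array([onz(t,b[:2],.066) for b in bar]);f=np.polyfit(P[:,0],P[:,1],1)
print("bar line y=",f,"x range",onz(t,(281,ys.min()-.5),.066),onz(t,(281,ys.max()+.5),.066))
# blue lid
B=cv2.inRange(h,(100,100,60),(125,255,255));mm=np.zeros_like(B);mm[150:250,288:350]=B[150:250,288:350]
mm=cv2.morphologyEx(mm,cv2.MORPH_CLOSE,np.ones((9,9)))
c=max(cv2.findContours(mm,0,1)[0],key=cv2.contourArea);r=cv2.minAreaRect(c);print("lid",r,[onz(t,p,.068)[:2].round(4).tolist() for p in cv2.boxPoints(r)])
# tray
mm=np.zeros_like(Y);mm[155:260,95:170]=Y[155:260,95:170]
c=max(cv2.findContours(mm,0,1)[0],key=cv2.contourArea);r=cv2.minAreaRect(c);bp=np.array([onz(t,p,.03)[:2] for p in cv2.boxPoints(r)]);print("tray",r,bp.round(4).tolist(),bp.mean(0))
# studs
T=t["img"].astype(int);S=s["img"].astype(int)
print("white top");W=((T.min(2)>205)&(T.max(2)-T.min(2)<30))
for b in blobs(W,8):
    if 190<b[0][0]<275 and 140<b[0][1]<225: print(b[:3],onz(t,b[0],.047).round(4))
print("white scene");W=((S.min(2)>205)&(S.max(2)-S.min(2)<30))
for b in blobs(W,8):
    if 230<b[0][0]<335 and 160<b[0][1]<265: print(b[:3],onz(s,b[0],.047).round(4))
E
```

```text
bar top 178 218 [[283.0, 182.0, 3.0], [283.0, 187.0, 3.0], [282.5, 192.0, 4.0], [282.5, 197.0, 4.0], [282.0, 202.0, 3.0], [281.5, 207.0, 4.0], [281.5, 212.0, 4.0]]
bar line y= [-0.05633228 -0.14480685] x range [ 0.58005432 -0.16924531  0.066     ] [ 0.43505124 -0.16896803  0.066     ]
lid ((317.75225830078125, 200.20249938964844), (48.421321868896484, 82.62066650390625), 2.726311206817627) [[0.3592, -0.2057], [0.6506, -0.221], [0.6428, -0.3927], [0.3518, -0.374]]
tray ((132.0, 206.5), (83.0, 50.0), 90.0) [[0.6289, 0.4629], [0.6295, 0.2806], [0.3299, 0.272], [0.3293, 0.4505]] [0.47938948 0.3664928 ]
white top
([207.7, 155.4], 71, [205, 144, 7, 21]) [0.6623 0.0943 0.047 ]
([255.6, 156.3], 82, [251, 145, 11, 21]) [ 0.6595 -0.0786  0.047 ]
([209.6, 171.7], 19, [209, 167, 3, 11]) [0.6029 0.0865 0.047 ]
([260.2, 172.5], 22, [259, 169, 3, 10]) [ 0.6005 -0.0954  0.047 ]
([207.7, 204.1], 61, [204, 193, 8, 18]) [0.4862 0.0914 0.047 ]
([255.8, 204.3], 57, [254, 193, 7, 19]) [ 0.486  -0.0801  0.047 ]
([209.8, 219.9], 33, [208, 212, 5, 16]) [0.43  0.083 0.047]
([260.7, 220.7], 35, [257, 213, 7, 15]) [ 0.4277 -0.0978  0.047 ]
white scene
([263.0, 181.2], 41, [260, 178, 7, 8]) [ 0.4765 -0.0832  0.047 ]
([315.5, 190.0], 41, [312, 186, 8, 9]) [0.4778 0.0934 0.047 ]
([252.6, 223.8], 52, [249, 220, 8, 9]) [ 0.6408 -0.0849  0.047 ]
([308.9, 234.3], 50, [305, 230, 9, 9]) [0.6434 0.0946 0.047 ]
```

```bash
cat >> h.py <<'E'
CY=-0.056; CO=np.array([.5005,-.300,0]); cx=np.array([np.cos(CY),np.sin(CY),0]);cy=np.array([-np.sin(CY),np.cos(CY),0])
HINGE=CO-.0825*cy+[0,0,.06]
def bar(th): # handle point at lid angle
    a=np.arctan2(.004,.21);r=np.hypot(.21,.004)
    return HINGE+r*np.cos(a+th)*cy+np.array([0,0,r*np.sin(a+th)])
E
python3 - <<'E'
from h import *
q0=sensors.get_state()["joint_pos"]
b=bar(0);print(b,bar(1.75))
for yaw in(np.pi/2+CY,-np.pi/2+CY):
    for p in (b+[0,0,.12],b-[0,0,.019],bar(1.8)-[0,0,.019]):
        print(yaw,bot.inverse_kinematics(p,down(yaw)))
E
```

```text
[ 0.50763627 -0.17269987  0.064     ] [ 0.49356704 -0.42367344  0.26592406]
1.5147963267948965 [-0.45113273  0.42224734  1.8313366   0.          0.88800871 -1.96592905]
1.5147963267948965 [-4.51132725e-01  6.33147363e-01  1.93996064e+00 -4.44089210e-16
  5.68484649e-01 -1.96592905e+00]
1.5147963267948965 [-0.82223982  0.52545358  1.45863442  0.          1.15750465 -2.33703615]
-1.6267963267948966 [-4.51132725e-01  4.22247343e-01  1.83133660e+00 -8.88178420e-16
  8.88008712e-01  1.17566360e+00]
-1.6267963267948966 [-4.51132725e-01  6.33147363e-01  1.93996064e+00 -1.33226763e-15
  5.68484649e-01  1.17566360e+00]
-1.6267963267948966 [-8.22239820e-01  5.25453583e-01  1.45863442e+00 -8.88178420e-16
  1.15750465e+00  8.04556507e-01]
```

```bash
python3 - <<'E'
from h import *
o=down(-np.pi/2+CY)
bot.move_to(bar(0)+[-.03,0,.16],o)
effector.move_gripper(.045,30)
st=sensors.get_state();s=eyes.snapshot("wrist");save(s,"w1",k=1.5)
h=hsv(s);Y=cv2.inRange(h,(22,120,100),(35,255,255))
for b in blobs(Y>0,80): print(b[:3],wonz(s,st,b[0],.064).round(4))
np.save("w1.npy",s["img"]);np.savez("w1.npz",tcp=st["tcp_pos"],rot=st["ee_rot"])
print(stt())
E
```

```text
([194.7, 12.7], 115, [189, 0, 13, 26]) [ 0.6516 -0.1197  0.064 ]
([63.7, 37.2], 91, [62, 24, 5, 28]) [0.6576 0.0394 0.064 ]
([163.6, 62.4], 176, [157, 47, 14, 32]) [ 0.6027 -0.0841  0.064 ]
([52.0, 86.5], 127, [50, 73, 5, 29]) [0.6022 0.062  0.064 ]
([267.0, 141.1], 2636, [251, 76, 61, 135]) [ 0.512  -0.1848  0.064 ]
([197.0, 142.8], 143, [191, 128, 13, 30]) [ 0.515  -0.1122  0.064 ]
([73.8, 152.9], 101, [72, 139, 5, 28]) [0.5185 0.042  0.064 ]
([167.8, 200.4], 127, [162, 183, 11, 32]) [ 0.4532 -0.0711  0.064 ]
([7.1, 239.4], 839, [0, 193, 22, 73]) [0.4013 0.2226 0.064 ]
([495.4, 365.4], 677, [479, 350, 33, 32]) [-0.016  -0.7194  0.064 ]
{'time_s': 2.6667, 'tcp_pos': [0.4776, -0.1728, 0.224], 'wrist_force': [0.5166, 0.5213, 0.3028], 'opening': 0.0453, 'joint_pos': [-0.4772, 0.334, 1.8503, -0.0, 0.9573, 1.1497]}
```

View pics/w1.png

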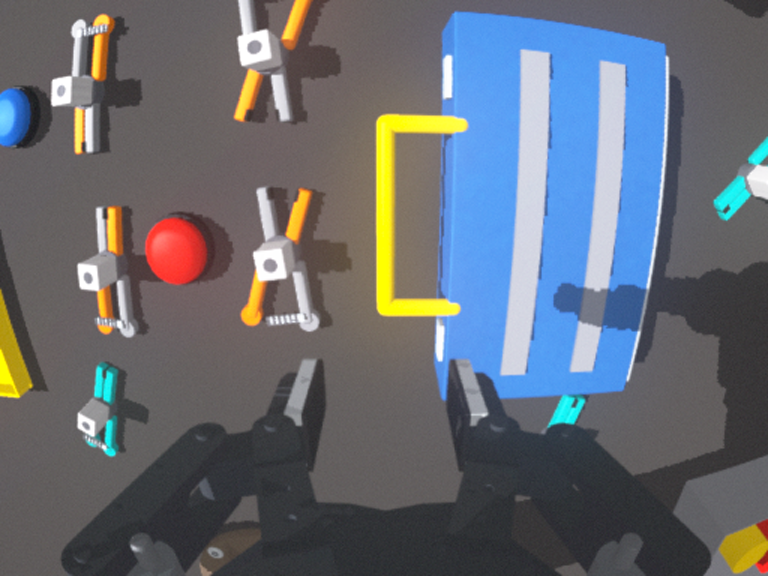

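The wrist view shows the handle bar at about (257,142) native, plus all four clamps clearly. The two left ones are shut and the two right ones are open.

```bash
python3 - <<'E'
from h import *
s=eyes.snapshot("wrist");st=sensors.get_state()
h=hsv(s);Y=cv2.inRange(h,(22,120,100),(35,255,255))
P=[]
for r in range(90,198,6):
    c=np.nonzero(Y[r,245:275])[0]+245
    P.append(wonz(s,st,(c.mean(),r),.065))
    if r%24==18: print(r,c.min(),c.max(),P[-1])
P=np.array(P);f=np.polyfit(P[:,0],P[:,1],1);print(f,"y at .5076",np.polyval(f,.5076))
print("ends",wonz(s,st,(257,76),.064),wonz(s,st,(257,211),.064))
# lid corners (768x576 view px /1.5)
for p in((455,13),(666,42),(627,388),(436,396)): print(wonz(s,st,np.array(p)/1.5,.068).round(4))
T=eyes.snapshot("top")
E
```

```text
90 251 263 [ 0.56487066 -0.17747583  0.065     ]
114 251 262 [ 0.54057966 -0.17559971  0.065     ]
138 251 263 [ 0.51595456 -0.17471102  0.065     ]
162 251 262 [ 0.49077557 -0.17276779  0.065     ]
186 251 262 [ 0.46458825 -0.17127578  0.065     ]
[-0.06045975 -0.14312903] y at .5076 -0.173818403416152
ends [ 0.57911398 -0.17828168  0.064     ] [ 0.43536135 -0.17015898  0.064     ]
[ 0.6476 -0.228   0.068 ]
[ 0.6415 -0.3922  0.068 ]
[ 0.354  -0.3782  0.068 ]
[ 0.3661 -0.2064  0.068 ]
```

```bash
sed -i 's/^CY=-0.056; CO=np.array(\[.5005,-.300,0\])/CY=-0.058; CO=np.array([.5007,-.3010,0])/' h.py; grep -n ^CY h.py; python3 - <<'E'
from h import *
o=down(-np.pi/2+CY)
b=bar(0);print(b)
bot.move_to(b+[0,0,.06],o)
print("hit",bot.servo_line(b-[0,0,.017],v=.12,stop_force=15))
print(stt())
effector.move_gripper(.0,40)
print(stt())
for th in np.linspace(.1,.5,4):
    bot.servo_line(bar(th)-[0,0,.017],v=.12); print(th.round(2),stt()["wrist_force"],stt()["opening"],stt()["time_s"])
save(eyes.snapshot("scene"),"s2",(100,60,400,285),2.5)
E
```

```text
33:CY=-0.058; CO=np.array([.5007,-.3010,0]); cx=np.array([np.cos(CY),np.sin(CY),0]);cy=np.array([-np.sin(CY),np.cos(CY),0])
[ 0.50809085 -0.17371439  0.064     ]
hit False
{'time_s': 4.0583, 'tcp_pos': [0.5085, -0.174, 0.0479], 'wrist_force': [0.9724, -0.5911, -0.3642], 'opening': 0.045, 'joint_pos': [-0.4526, 0.6289, 1.9364, -0.0, 0.5749, 1.1763]}
{'time_s': 4.4667, 'tcp_pos': [0.5084, -0.1744, 0.0478], 'wrist_force': [-2.7672, -5.3079, 3.7663], 'opening': 0.0106, 'joint_pos': [-0.4532, 0.6292, 1.9365, -0.001, 0.5743, 1.1763]}
0.1 [0.4168, -5.3976, -2.6486] 0.0103 4.7917
0.23 [2.8529, -2.9269, -3.5248] 0.0104 5.175
0.37 [5.674, 3.4705, -0.1762] 0.0106 5.5583
0.5 [4.9268, 10.185, 3.3605] 0.0103 5.9417
```

View pics/s2.png

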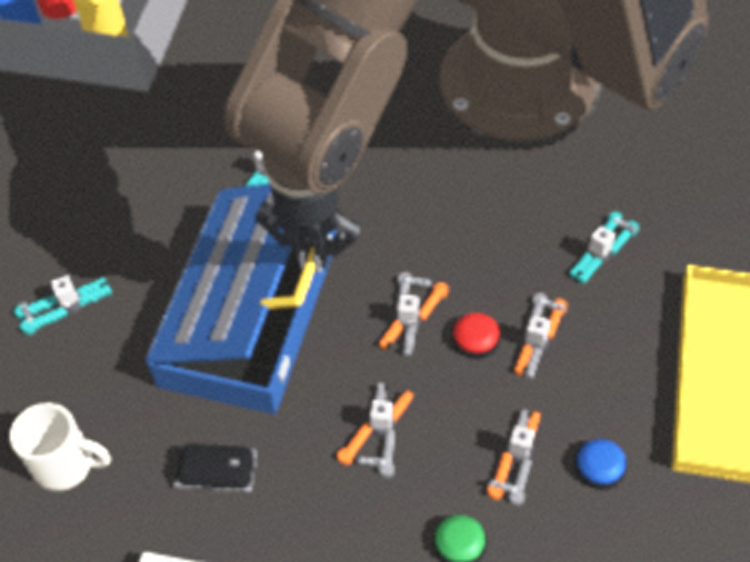

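The lid has followed to about 0.5 rad, with the grip on the bar and small forces. I'll keep opening it.

```bash
python3 - <<'E'
from h import *
for th in np.arange(.62,1.79,.115):
    bot.servo_line(bar(th)-[0,0,.017],v=.13); z=stt();print(th.round(2),z["wrist_force"],z["opening"],z["time_s"])
    if np.linalg.norm(z["wrist_force"])>50: break
save(eyes.snapshot("scene"),"s3",(100,30,400,255),2.5)
E
```

```text
0.62 [4.3826, 16.3013, 8.9666] 0.0107 6.3333
0.74 [3.2058, 20.528, 17.2692] 0.0105 6.6667
0.85 [0.7566, 22.0785, 22.2127] 0.0103 7.0
0.96 [-0.331, 17.453, 24.5779] 0.0102 7.3333
1.08 [-2.7733, 15.3817, 27.7888] 0.0099 7.6667
1.19 [-2.2928, 11.2438, 24.1639] 0.0104 8.0
1.31 [-2.4565, 5.6527, 21.9839] 0.0104 8.3333
1.42 [-0.8904, 3.6086, 16.726] 0.0106 8.6667
1.54 [-1.044, 1.6596, 13.0467] 0.0106 9.0
1.65 [0.6872, 0.4687, 8.9666] 0.0103 9.3333
1.77 [3.645, -0.7761, 2.8517] 0.0101 9.6667
```

View pics/s3.png

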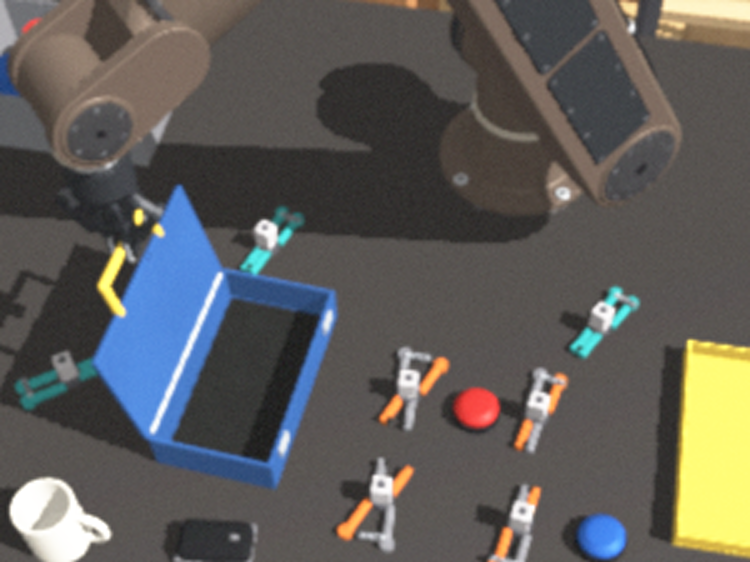

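The lid is open past upright. I'll release it, go up, and look over the clamps.

```bash
python3 - <<'E'
from h import *
effector.move_gripper(.05); bot.wait(.3)
p=sensors.get_state()["tcp_pos"]
bot.servo_line(p+[0,.0,.09],v=.2)
print(stt())
bot.move_to([.52,.0,.30],down(-np.pi/2))
st=sensors.get_state();s=eyes.snapshot("wrist");save(s,"w2",k=1.5)
np.savez("w2.npz",img=s["img"],tcp=st["tcp_pos"],rot=st["ee_rot"])
t=eyes.snapshot("top");save(t,"t2",(95,100,355,280),3)
save(eyes.snapshot("scene"),"s4",(100,30,400,255),2.5)
print(stt())
E
```

```text
{'time_s': 11.075, 'tcp_pos': [0.493, -0.4285, 0.337], 'wrist_force': [-0.0741, 0.4639, -0.4687], 'opening': 0.0502, 'joint_pos': [-0.8165, 0.4559, 1.334, -0.0, 1.3529, 0.8122]}
{'time_s': 12.8167, 'tcp_pos': [0.5202, -0.0008, 0.2999], 'wrist_force': [0.1344, 0.5517, 0.6497], 'opening': 0.0497, 'joint_pos': [-0.1285, 0.2729, 1.7171, -0.0001, 1.1517, 1.4435]}
```

View pics/w2.png

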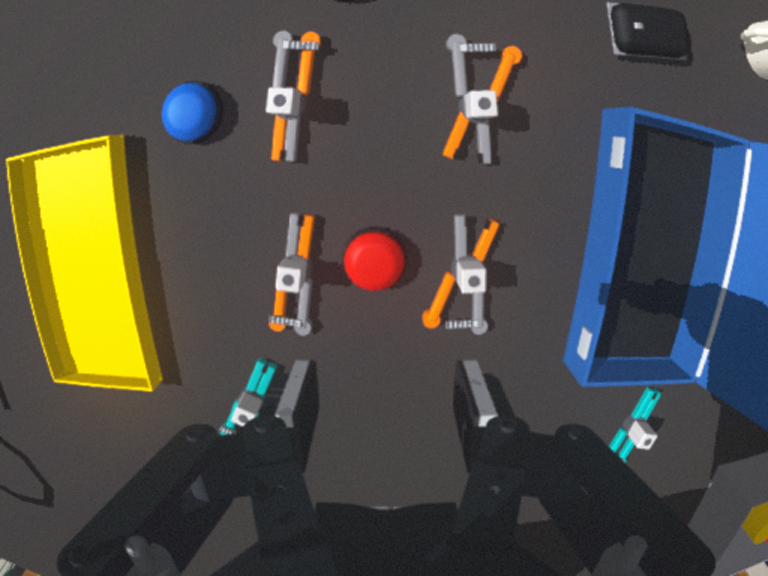

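View pics/s4.png

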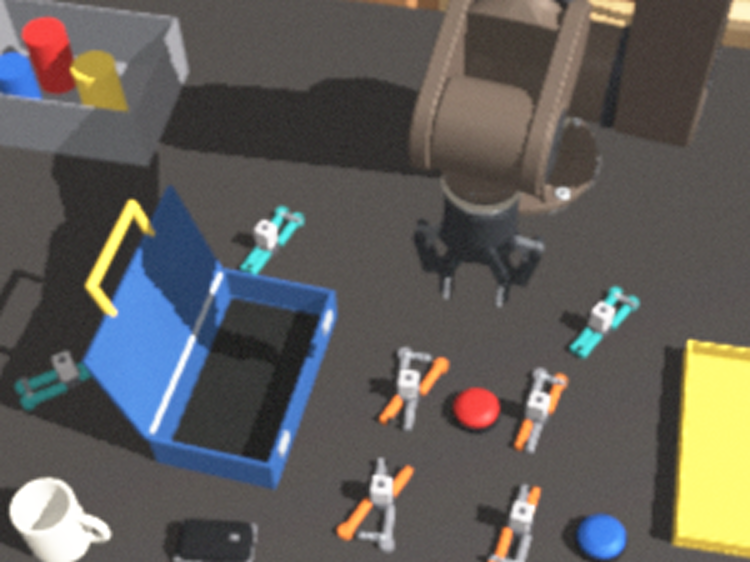

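The lid is resting back on its stop, the case is empty, and nothing has been disturbed. Next I'll measure the stud poses.

```bash
python3 - <<'E'
from h import *
d=np.load("w2.npz");im=cv2.cvtColor(d["img"],cv2.COLOR_RGB2BGR)
tiles=[]
for c in((187,67),(322,69),(193,184),(315,184)):
    a=im[c[1]-25:c[1]+25,c[0]-32:c[0]+32];a=cv2.resize(a,None,fx=6,fy=6,interpolation=cv2.INTER_CUBIC)
    for i in range(0,60,10):
        cv2.putText(a,str(c[0]-32+i),(i*6,8),0,.3,(0,255,255));cv2.putText(a,str(c[1]-25+i),(0,i*6+3),0,.3,(0,255,255))
    tiles.append(a)
cv2.imwrite("pics/w2z.png",np.vstack([np.hstack(tiles[:2]),np.hstack(tiles[2:])]))
E
```

```text
(no output)
```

View pics/w2z.png

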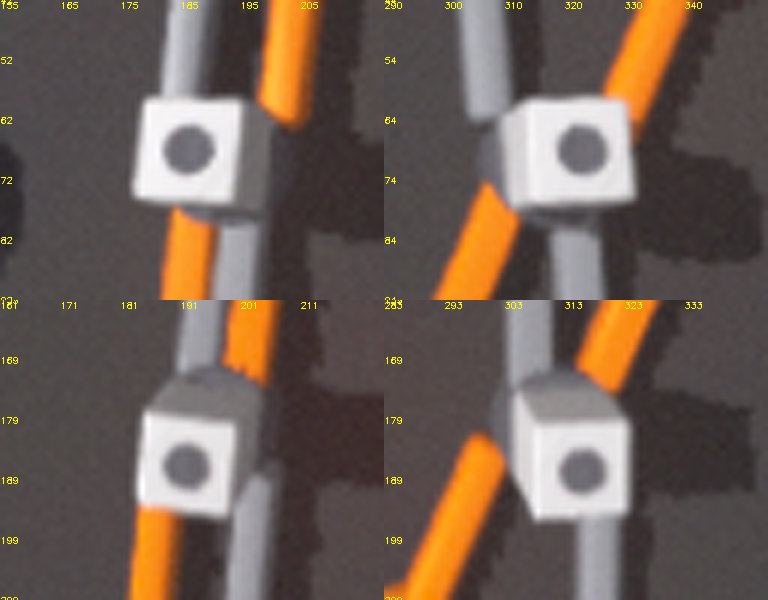

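```bash
cat >> h.py <<'E'
def studs(s,st,z=.047,thr=213,reg=(130,20,360,215)):
    """top faces of studs in wrist image -> list of (xy, yaw mod 90deg, size, pixel)"""
    im=cv2.resize(s["img"],None,fx=4,fy=4,interpolation=cv2.INTER_CUBIC).astype(int)
    W=((im.min(2)>thr)&(im.max(2)-im.min(2)<40)).astype(np.uint8)
    W=cv2.morphologyEx(W,cv2.MORPH_OPEN,np.ones((17,17)))
    out=[]
    for c in cv2.findContours(W,cv2.RETR_EXTERNAL,cv2.CHAIN_APPROX_NONE)[0]:
        if cv2.contourArea(c)<800: continue
        M=c[:,0].mean(0)/4
        if not(reg[0]<M[0]<reg[2] and reg[1]<M[1]<reg[3]): continue
        P=np.array([wonz(s,st,(p-1.5)/4,z)[:2] for p in c[:,0]])
        r=cv2.minAreaRect((P*1000).astype(np.float32))
        a=np.deg2rad(r[2]);a=(a+np.pi/4)%(np.pi/2)-np.pi/4
        out.append((np.array(r[0])/1000,a,np.round(r[1],1),M))
    return out
E
python3 - <<'E'
from h import *
s=eyes.snapshot("wrist");st=sensors.get_state()
for o in studs(s,st): print(o)
for nm,p in dict(fs=(281/1.5,99/1.5)).items(): pass
# dots
for nm,p in dict(fs=(155+189/6,42+150/6),fo=(290+582/6-64,44+150/6),ns=(161+187/6,159+(467-300)/6),no=(283+(583-384)/6,159+(471-300)/6)).items(): print(nm,np.round(p,1),wonz(s,st,p,.047).round(4))
# tray rim corners
for p in((7,160),(122,136),(160,390),(55,380)): print("tray",wonz(s,st,np.array(p)/1.5,.03).round(4))
E
```

```text
(array([ 0.47536511, -0.07393363]), np.float64(0.04813423153582275), array([21.3, 10.4]), array([309.46273292, 186.64906832]))
(array([ 0.63925232, -0.0783046 ]), np.float64(0.053112923808752655), array([20.7,  9.1]), array([316.44264706,  69.03382353]))
fs [186.5  67. ] [0.6424 0.0922 0.047 ]
fo [323.  69.] [ 0.6391 -0.0876  0.047 ]
ns [192.2 186.8] [0.4758 0.0916 0.047 ]
no [316.2 187.5] [ 0.4745 -0.0844  0.047 ]
tray [0.6249 0.4525 0.03  ]
tray [0.6266 0.2683 0.03  ]
tray [0.3333 0.2697 0.03  ]
tray [0.3312 0.4462 0.03  ]
```

```bash
python3 - <<'E'
s=open('h.py').read()
s=s.replace("W=cv2.morphologyEx(W,cv2.MORPH_OPEN,np.ones((17,17)))","W0=np.zeros_like(W);cv2.drawContours(W0,cv2.findContours(W,cv2.RETR_EXTERNAL,cv2.CHAIN_APPROX_NONE)[0],-1,1,-1);W=cv2.morphologyEx(W0,cv2.MORPH_OPEN,np.ones((17,17)))")
open('h.py','w').write(s)
E
python3 - <<'E'
from h import *
s=eyes.snapshot("wrist");st=sensors.get_state()
for thr in(190,205,215,222):
  print(thr)
  for o in studs(s,st,thr=thr): print(o)
E
```

```text
190
(array([ 0.47573453, -0.08084249]), np.float64(0.037984075738933365), array([23.1, 26.2]), array([314.49285714, 186.44387755]))
(array([0.47726331, 0.09270439]), np.float64(-0.15759708487929203), array([22. , 22.3]), array([191.84111111, 186.08777778]))
(array([ 0.63967957, -0.08376306]), np.float64(0.05767725318320138), array([22.4, 27.3]), array([320.73327138,  69.1394052 ]))
(array([0.64347571, 0.09312827]), np.float64(-0.1075055547779371), array([22.2, 22.8]), array([186.31836735,  66.75306122]))
205
(array([ 0.47554846, -0.08083842]), np.float64(0.03652054388425863), array([21.9, 25.4]), array([314.50941423, 186.61610879]))
(array([0.477194  , 0.09272805]), np.float64(-0.14614615798222363), array([21.3, 21.4]), array([191.83675799, 186.11415525]))
(array([ 0.6397157 , -0.08405044]), np.float64(0.05189829764745957), array([21.8, 26.1]), array([321.00482625,  69.10714286]))
(array([0.64333868, 0.09315982]), np.float64(-0.11884729207031208), array([21.7, 22.4]), array([186.27708333,  66.72291667]))
215
(array([ 0.47556555, -0.08191071]), np.float64(0.03934594141899417), array([
[... 239 characters left out ...]
184), array([21.1, 22.8]), array([321.74081633,  68.91836735]))
(array([0.6433457 , 0.09316006]), np.float64(-0.10776867509363708), array([21.3, 21.7]), array([186.24894958,  66.72478992]))
222
(array([ 0.47546518, -0.08215694]), np.float64(0.050249334879509666), array([20.8, 21.3]), array([314.99086758, 186.9783105 ]))
(array([0.47720605, 0.09289239]), np.float64(-0.14787428321357599), array([20.7, 20.4]), array([191.73809524, 186.175     ]))
(array([ 0.63978778, -0.0854966 ]), np.float64(0.05360723563539571), array([20.4, 22.4]), array([321.75313808,  68.84518828]))
(array([0.64341504, 0.09314127]), np.float64(-0.07446677776857769), array([21.3, 20.9]), array([186.2212766 ,  66.70425532]))
```

Both methods agree on the studs (23 to 25 mm squares): near-shut at (.476,.092), far-shut at (.643,.093), near-open at (.4755,-.083) and far-open at (.6395,-.0865). I'll pick the near-shut clamp first.

```bash
cat >> h.py <<'E'
def pick(xy,yaw,look=False):
    o=down(yaw)
    bot.move_to([xy[0],xy[1],.12],o)
    effector.move_gripper(.05,60)
    hit=bot.servo_line([xy[0],xy[1],.018],v=.12,stop_force=12)
    effector.move_gripper(.0,60)
    print("pick hit",hit,stt())
    z=sensors.get_state()["tcp_pos"]
    bot.servo_line([xy[0],xy[1],.10],v=.15)
    print("lifted",stt()["opening"],stt()["wrist_force"])
def over(xyz,yaw):
    bot.move_to(xyz,down(yaw)); print("over",stt()["time_s"],stt()["opening"],stt()["wrist_force"])
def lower(xy,floor,up=.14):
    hit=bot.servo_line([xy[0],xy[1],floor+.014],v=.07,stop_force=6)
    print("lower hit",hit,stt()["tcp_pos"],stt()["wrist_force"],stt()["opening"])
    effector.move_gripper(.046); 
    bot.servo_line([xy[0],xy[1],up],v=.15); print(stt()["time_s"])
def cw(x,y): return (CO+x*cx+y*cy)[:2]
E
python3 - <<'E'
from h import *
pick((.476,.0922),-.14)
p=cw(-.070,-.008)
over([*p,.15],-np.pi/2+CY)
save(eyes.snapshot("wrist"),"w3",k=1.5);save(eyes.snapshot("scene"),"s5",(100,60,400,285),2.5)
E
```

```text
pick hit False {'time_s': 15.625, 'tcp_pos': [0.4764, 0.0922, 0.0188], 'wrist_force': [-0.9008, 0.4408, 6.8557], 'opening': 0.0232, 'joint_pos': [0.055, 0.6421, 2.0777, 0.0001, 0.4203, 0.1951]}
lifted 0.0233 [-0.1847, -0.0241, -1.6846]
over 17.8167 0.0232 [-0.2274, -0.3079, -1.5294]
```

View pics/w3.png

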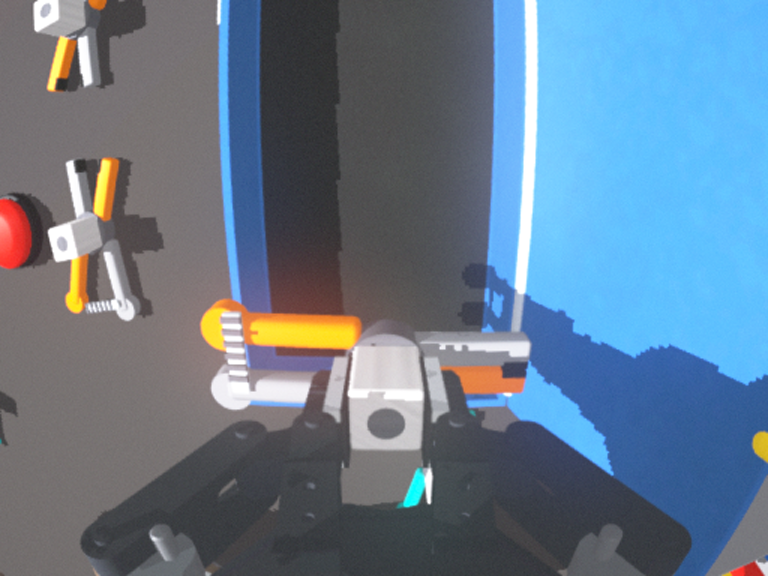

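View pics/s5.png

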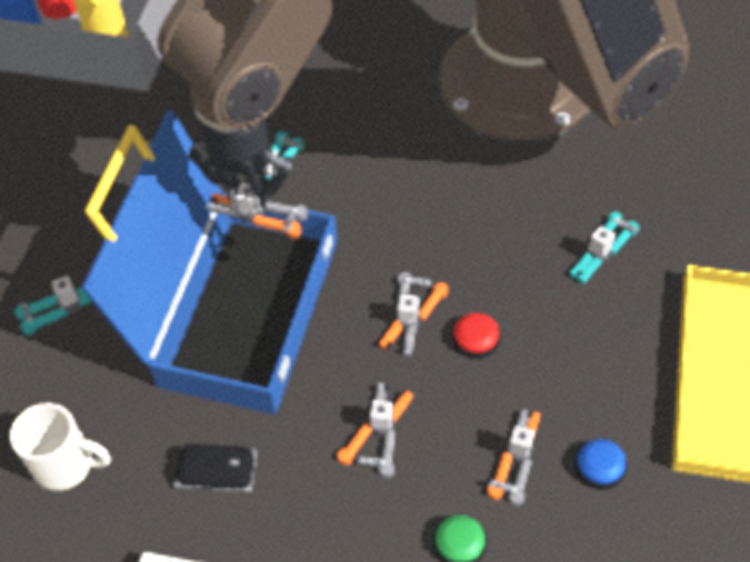

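The clamp is held level and square over the case, with handles towards +y, and opening 23 mm. I'll lower it.

```bash
python3 - <<'E'
from h import *
p=cw(-.070,-.008)
lower(p,.005)
save(eyes.snapshot("wrist"),"w4",k=1.5)
E
```

```text
lower hit True [0.4303, -0.3048, 0.0238] [1.3597, 0.9065, 5.2351] 0.0232
20.8333
```

View pics/w4.png

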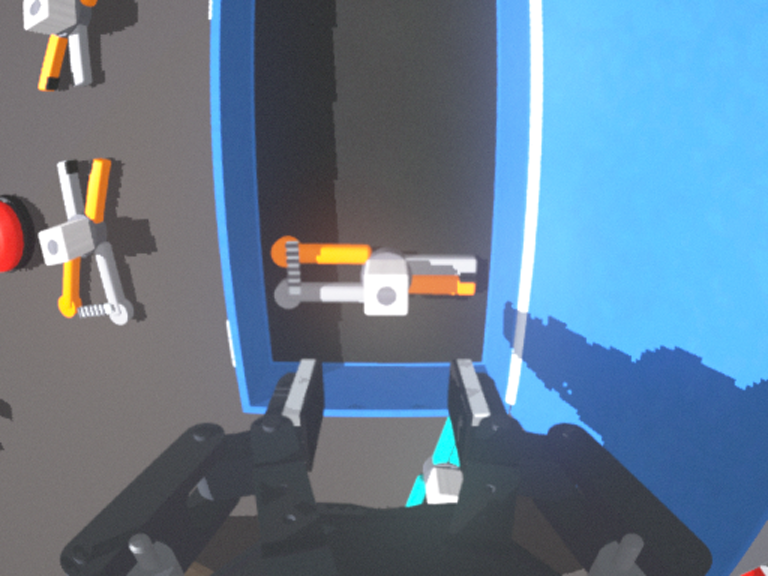

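Clamp 1 lies flat and centred in the case, still shut. I'll re-check the others before the next pick.

```bash
python3 - <<'E'
from h import *
bot.move_to([.52,.0,.30],down(-np.pi/2))
st=sensors.get_state();s=eyes.snapshot("wrist");save(s,"w5",k=1.5)
L=studs(s,st,thr=217)
for o in L: print(o[0].round(4),o[1].round(3),o[2],o[3].round(0))
b=[o for o in L if np.hypot(*(o[0]-[.643,.093]))<.06 and o[2].min()>17]
print(len(b))
if len(b)==1 and np.hypot(*(b[0][0]-[.643,.0925]))<.004:
    pick((.643,.0927),-.10)
    p=cw(.07,.008); over([*p,.15],-np.pi/2+CY)
    save(eyes.snapshot("wrist"),"w6",k=1.5)
E
```

```text
[ 0.4757 -0.0821] 0.053 [20.6 21.8] [315. 187.]
[ 0.6398 -0.0856] 0.063 [21.4 23.2] [322.  68.]
[0.6436 0.0931] -0.073 [21.4 21.5] [186.  66.]
1
pick hit False {'time_s': 25.0167, 'tcp_pos': [0.6435, 0.0927, 0.019], 'wrist_force': [-0.563, -0.6105, 6.0036], 'opening': 0.0231, 'joint_pos': [0.0416, 0.7783, 1.6557, -0.0, 0.7059, 0.1416]}
lifted 0.0233 [0.51, 0.5673, -0.8205]
over 27.2 0.0228 [-0.7091, -0.3804, -1.0637]
```

View pics/w6.png

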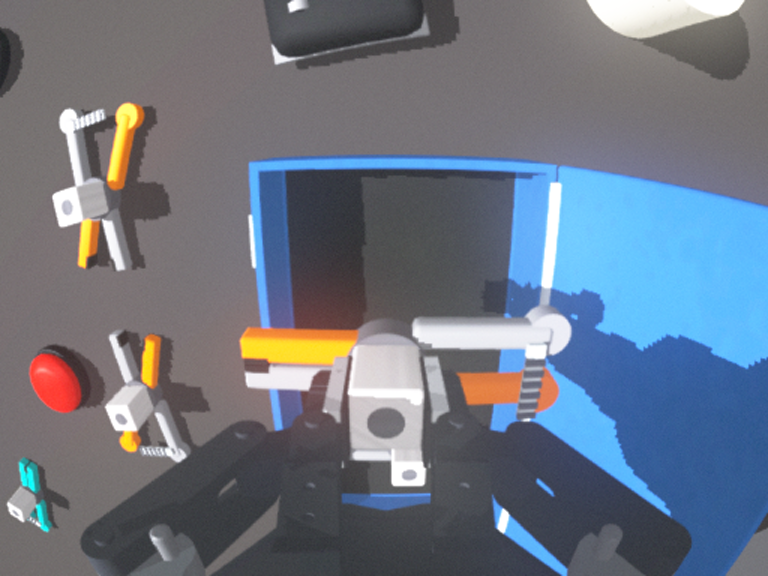

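Clamp 2 is level and still shut, with its handles towards the hinge. I'll lower it, look again, and go on to the near-open clamp.

```bash
python3 - <<'E'
from h import *
p=cw(.07,.008)
lower(p,.005)
save(eyes.snapshot("wrist"),"w7",k=1.5)
bot.move_to([.52,.0,.30],down(-np.pi/2))
st=sensors.get_state();s=eyes.snapshot("wrist");save(s,"w8",k=1.5)
for o in studs(s,st,thr=217,reg=(130,20,420,215)): print(o[0].round(4),o[1].round(3),o[2],o[3].round(0))
E
```

```text
lower hit True [0.571, -0.297, 0.024] [-0.2779, 1.7895, 5.7322] 0.0228
30.175
[ 0.4757 -0.0819] 0.069 [21.1 22. ] [315. 187.]
[ 0.64   -0.0854] 0.051 [21.1 23.1] [322.  69.]
```

View pics/w7.png

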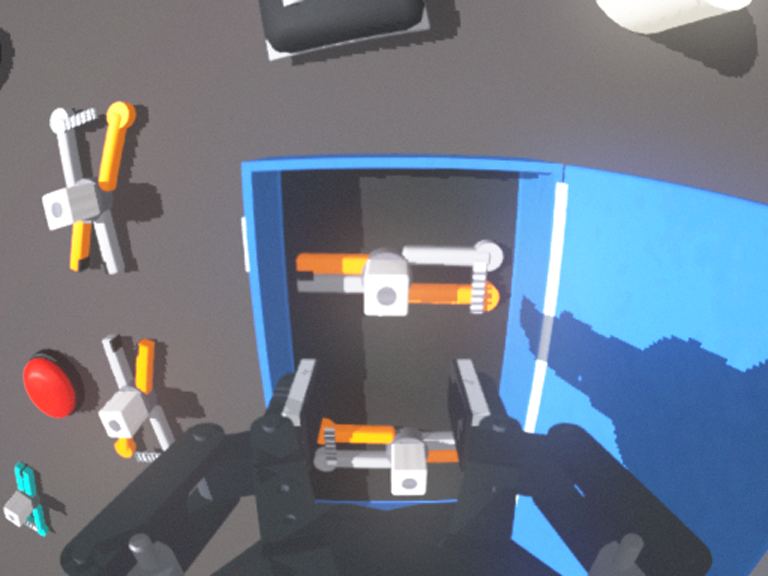

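View pics/w8.png

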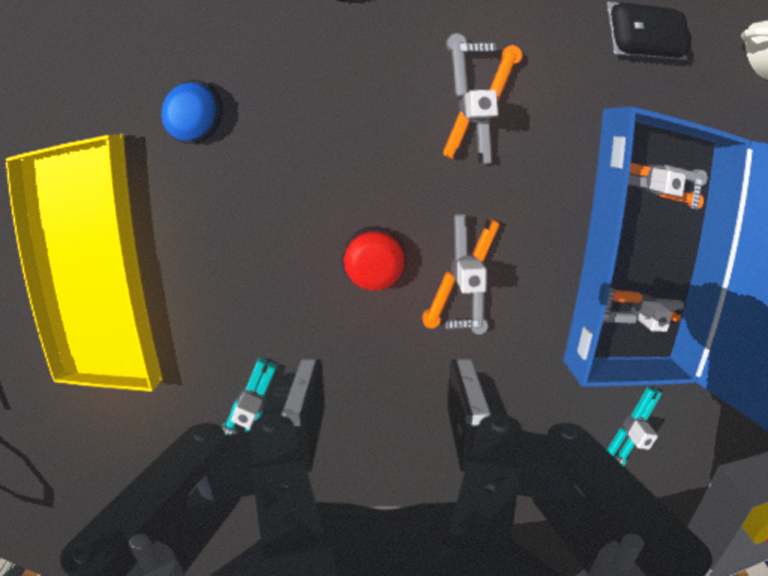

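Both shut clamps lie flat in the case and the open ones haven't moved. I'll pick the near-open one and hover over the tray with a look down.

```bash
cat >> h.py <<'E'
TO=np.array([.479,.364]);TY=.015
def tw(x,y): return TO+x*np.array([np.cos(TY),np.sin(TY)])+y*np.array([-np.sin(TY),np.cos(TY)])
E
python3 - <<'E'
from h import *
pick((.4755,-.0830),.05)
over([*tw(-.07,.008),.15],np.pi/2+TY)
s=eyes.snapshot("wrist");st=sensors.get_state();save(s,"w9",k=1.5)
save(eyes.snapshot("top"),"t9",(95,100,355,280),3)
E
```

```text
pick hit False {'time_s': 34.7167, 'tcp_pos': [0.4758, -0.0831, 0.0188], 'wrist_force': [-0.4186, 0.4269, 6.7627], 'opening': 0.0233, 'joint_pos': [-0.3097, 0.6408, 2.0831, 0.0, 0.4165, -0.3597]}
lifted 0.0233 [-0.6769, 1.5582, -0.9362]
over 37.1083 0.0231 [0.3327, -0.3008, -1.6235]
```

View pics/w9.png

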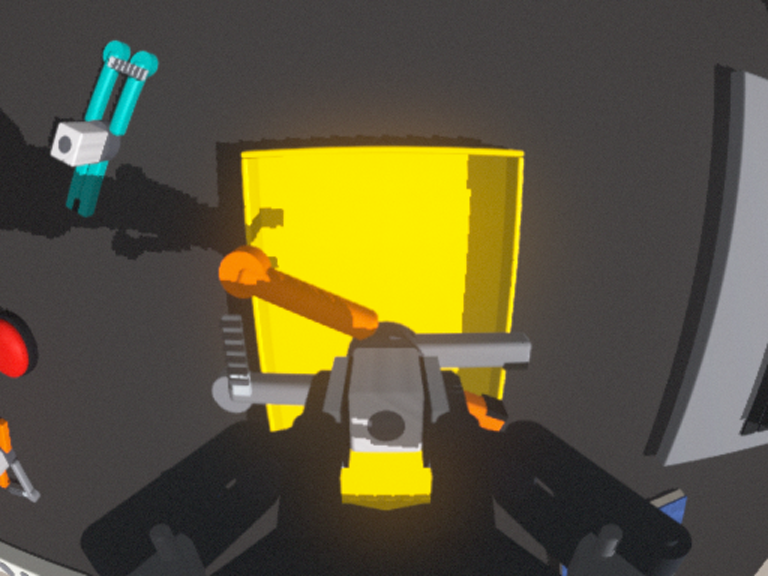

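View pics/t9.png

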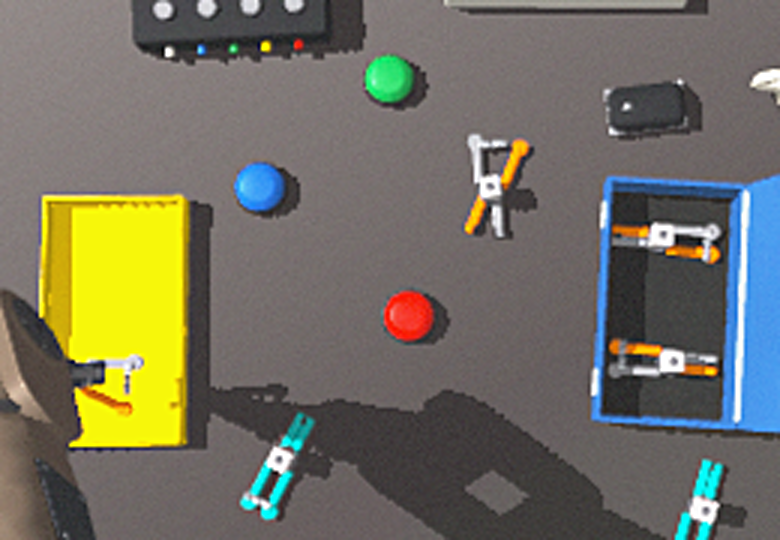

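The clamp is held open and level over the tray. I'll check the tray's near rim corners at (243,152) and (523,150), then place it.

```bash
python3 - <<'E'
from h import *
s=eyes.snapshot("wrist");st=sensors.get_state()
a,b=[wonz(s,st,np.array(p)/1.5,.03) for p in((243,152),(523,150))];print(a,b,"mid y",(a[1]+b[1])/2, "width",np.linalg.norm(a-b),"slope",-(b[0]-a[0])/(b[1]-a[1]))
mid=(a+b)[:2]/2; print("center est",mid+.15*np.array([np.cos(TY),np.sin(TY)]))
if np.hypot(*(mid+.15*np.array([np.cos(TY),np.sin(TY)])-TO))<.007:
    lower(tw(-.07,.008),.004,up=.15)
    save(eyes.snapshot("wrist"),"w10",k=1.5)
E
```

```text
[0.33090629 0.28417651 0.03      ] [0.32775086 0.4514836  0.03      ] mid y 0.3678300583254918 width 0.16733684070420865 slope 0.018860144744132706
center est [0.4793117  0.37007997]
lower hit True [0.4088, 0.3709, 0.0228] [-1.7406, -1.6857, 7.7592] 0.0231
40.2667
```

View pics/w10.png

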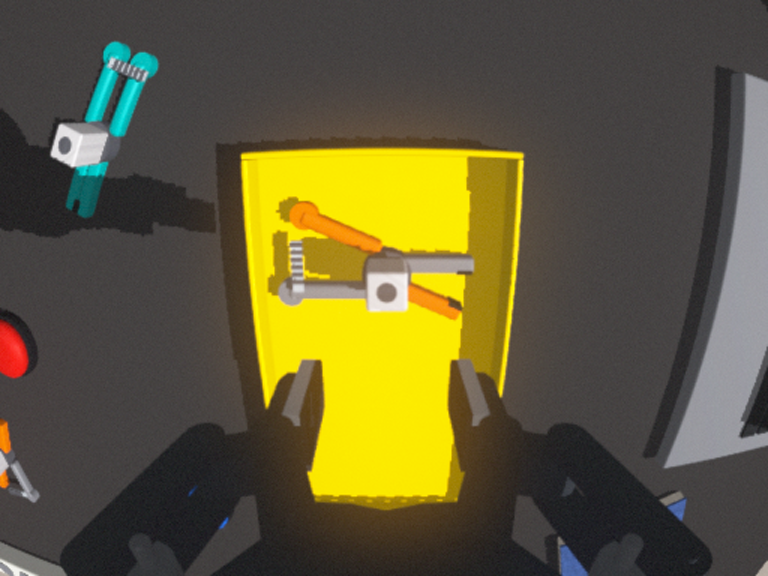

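It lies flat in the tray, still open. The tray centre is refined to y=.370. Now the last clamp, with a fresh look first.

```bash
sed -i 's/^TO=.*/TO=np.array([.479,.369]);TY=.017/' h.py; python3 - <<'E'
from h import *
bot.move_to([.52,.0,.30],down(-np.pi/2))
st=sensors.get_state();s=eyes.snapshot("wrist");save(s,"w11",k=1.5)
L=[o for o in studs(s,st,thr=217,reg=(130,20,350,215))]
for o in L: print(o[0].round(4),o[1].round(3),o[2],o[3].round(0))
b=[o for o in L if o[2].min()>17]
if len(b)==1 and np.hypot(*(b[0][0]-[.6398,-.0855]))<.004:
    pick((.6398,-.0862),.054)
    over([*tw(.07,-.008),.15],np.pi/2+TY)
    save(eyes.snapshot("wrist"),"w12",k=1.5)
E
```

```text
[ 0.6397 -0.0838] 0.056 [22.5 27.5] [322.  69.]
pick hit False {'time_s': 45.5333, 'tcp_pos': [0.6403, -0.0863, 0.019], 'wrist_force': [-0.6037, 0.1474, 6.4674], 'opening': 0.023, 'joint_pos': [-0.2362, 0.7743, 1.6668, -0.0, 0.6989, -0.2902]}
lifted 0.0229 [-0.8141, -0.0016, -1.5588]
over 47.9167 0.023 [0.3193, -0.0869, -1.0912]
```

```bash
ls pics | tail -3
```

```text
w8.png
w9.png
wrist0.png
```

View pics/w12.png

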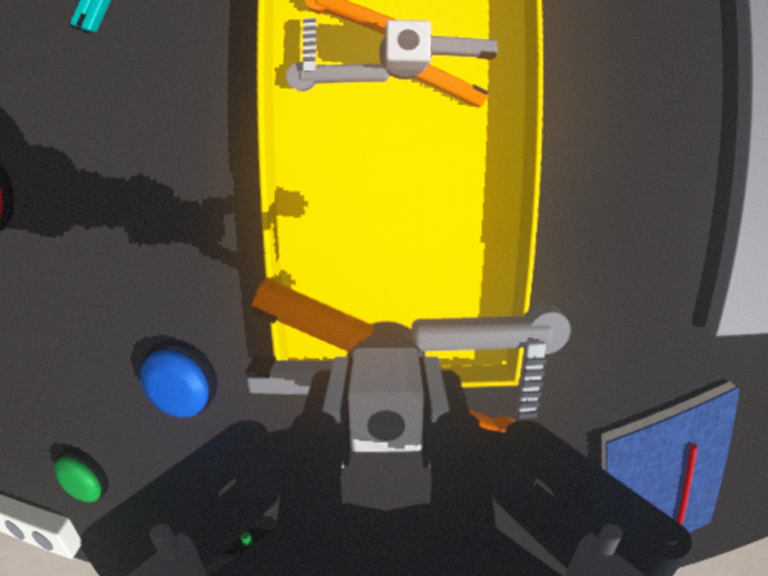

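Clamp 4 is held level over the far end of the tray. I'll lower it, then check everything before closing the lid.

```bash
python3 - <<'E'
from h import *
lower(tw(.07,-.008),.004,up=.15)
save(eyes.snapshot("wrist"),"w13",k=1.5)
bot.move_to([.50,-.05,.33],down(-np.pi/2))
save(eyes.snapshot("wrist"),"w14",k=1.5);save(eyes.snapshot("top"),"t14",(95,100,355,280),3)
save(eyes.snapshot("scene"),"s14",(60,60,440,290),2.1)
print(stt())
E
```

```text
lower hit True [0.5492, 0.3621, 0.023] [-0.4761, -0.6262, 4.0678] 0.0231
50.9667
{'time_s': 53.2583, 'tcp_pos': [0.5001, -0.0497, 0.3298], 'wrist_force': [-0.4634, 0.0243, 0.2657], 'opening': 0.0454, 'joint_pos': [-0.2306, 0.2207, 1.7079, 0.0, 1.2135, 1.3393]}
```

View pics/t14.png

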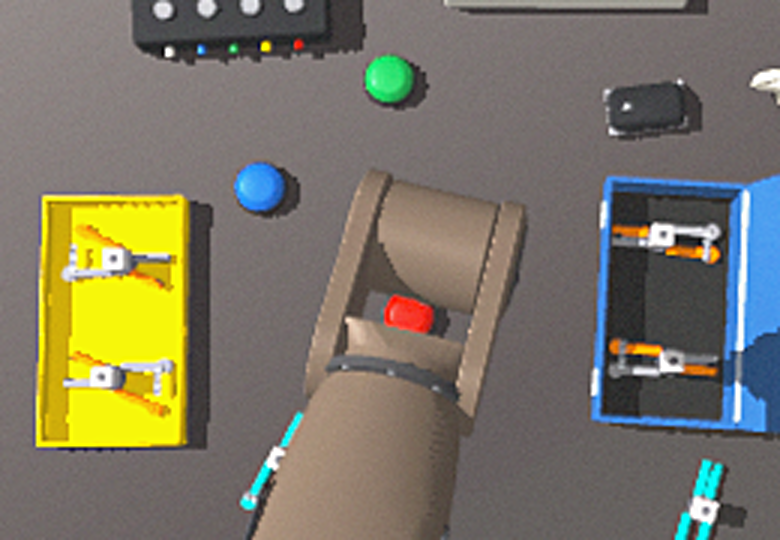

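View pics/w13.png

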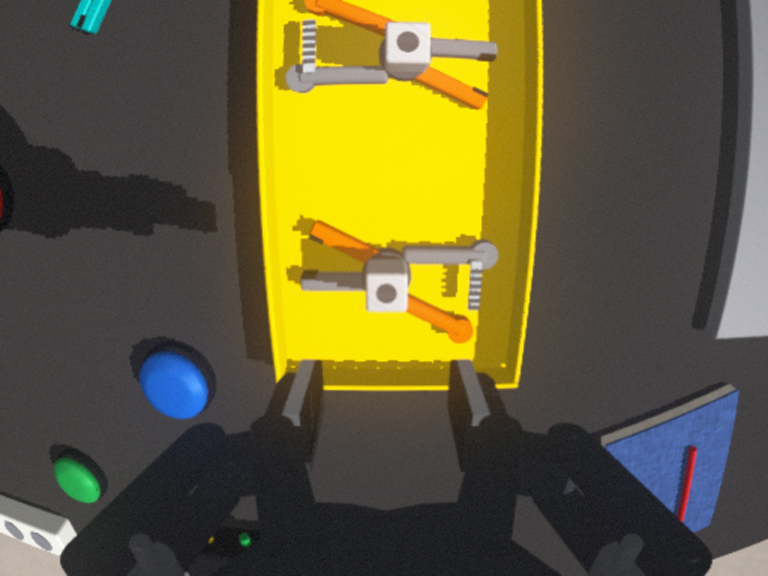

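View pics/s14.png

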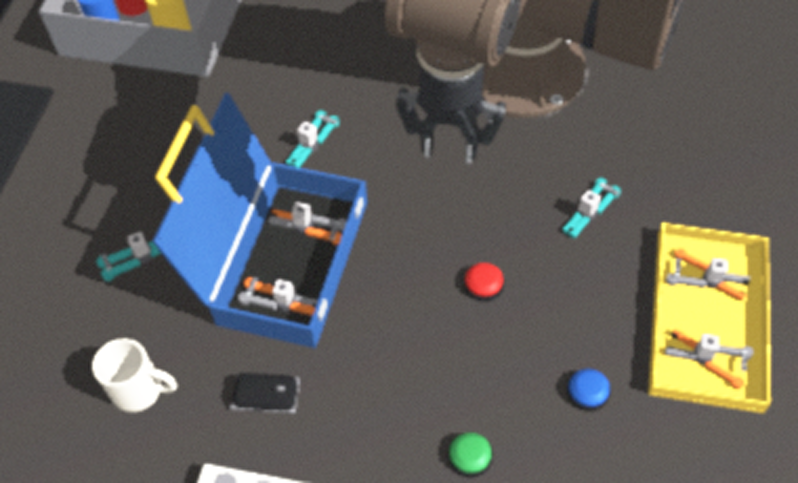

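All four clamps are where they belong and the bystanders haven't moved. Now I'll close the lid by its handle.

```bash
python3 - <<'E'
from h import *
o=down(-np.pi/2+CY)
b=bar(1.85);print(b)
bot.move_to(b+[0,0,.09],o)
effector.move_gripper(.06,40)
print("hit",bot.servo_line(b-[0,0,.017],v=.1,stop_force=12),stt())
save(eyes.snapshot("scene"),"s15",(60,30,360,255),2.5);save(eyes.snapshot("wrist"),"w15",k=1.5)
E
```

```text
[ 0.49233998 -0.44497654  0.26076543]
hit False {'time_s': 56.2333, 'tcp_pos': [0.4925, -0.4451, 0.2445], 'wrist_force': [0.1402, 0.3888, 0.1885], 'opening': 0.06, 'joint_pos': [-0.8344, 0.5358, 1.4402, 0.0, 1.1645, 0.7944]}
```

View pics/w15.png

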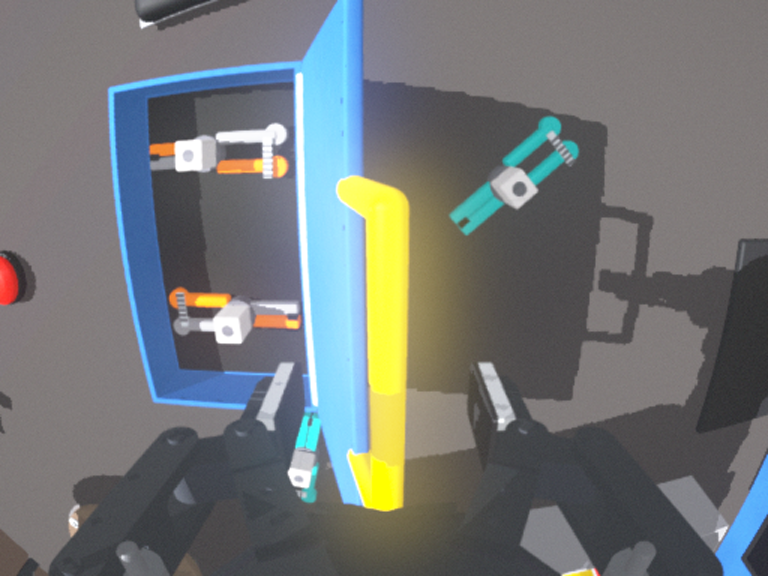

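View pics/s15.png

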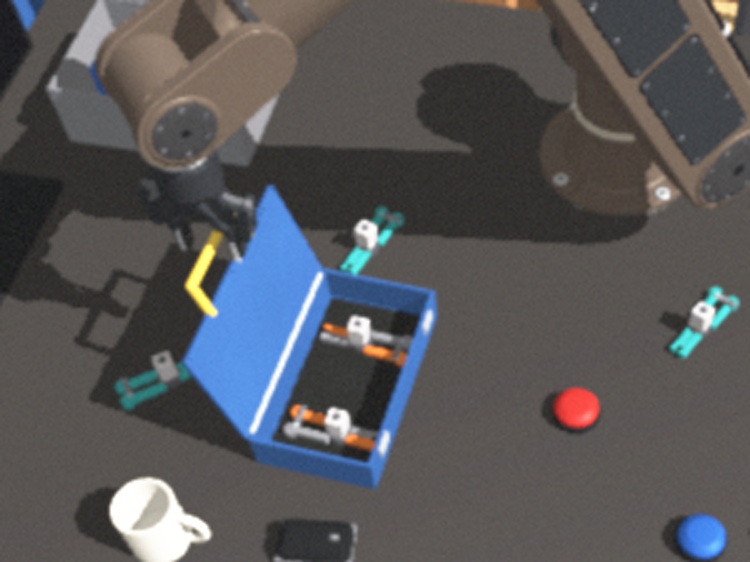

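The bar lies midway between the open fingers. I'll grip it and swing the lid down.

```bash
python3 - <<'E'
from h import *
effector.move_gripper(.0,40);print(stt()["opening"],stt()["wrist_force"])
for th in np.r_[np.arange(1.73,.1,-.115),.05]:
    bot.servo_line(bar(th)-[0,0,.017],v=.12); z=stt();print(th.round(2),z["wrist_force"],z["opening"],z["time_s"])
    if np.linalg.norm(z["wrist_force"])>60: break
save(eyes.snapshot("scene"),"s16",(60,30,360,255),2.5)
E
```

```text
0.0106 [-1.0111, 0.0799, 1.0198]
1.73 [-1.2059, -1.6099, 5.8067] 0.0102 57.1917
1.62 [-1.8725, -1.7051, 4.3056] 0.0102 57.5417
1.5 [-1.1107, -1.3406, 3.7987] 0.0104 57.8917
1.38 [-0.2171, -0.4124, 0.4145] 0.0102 58.2417
1.27 [1.5267, -1.0478, -1.8384] 0.0105 58.5917
1.16 [0.6024, -1.1897, -3.3462] 0.0101 58.9417
1.04 [0.2824, -2.6106, -3.8249] 0.0107 59.2917
0.92 [-0.0381, -3.7048, -4.1049] 0.0102 59.6417
0.81 [0.0814, -2.6557, -4.3308] 0.0104 59.9917
0.7 [1.5236, -4.3501, -4.2693] 0.0102 60.3417
0.58 [0.9833, -4.2146, -3.4965] 0.0102 60.6917
0.47 [1.1723, -2.5934, -2.8195] 0.0106 61.0417
0.35 [0.7369, -4.5661, -1.764] 0.0104 61.3917
0.24 [0.4727, -4.871, -1.4978] 0.0106 61.7417
0.12 [0.768, -5.1496, -1.9369] 0.0108 62.0917
0.05 [1.1103, -6.814, -0.6256] 0.0106 62.3667
```

View pics/s16.png

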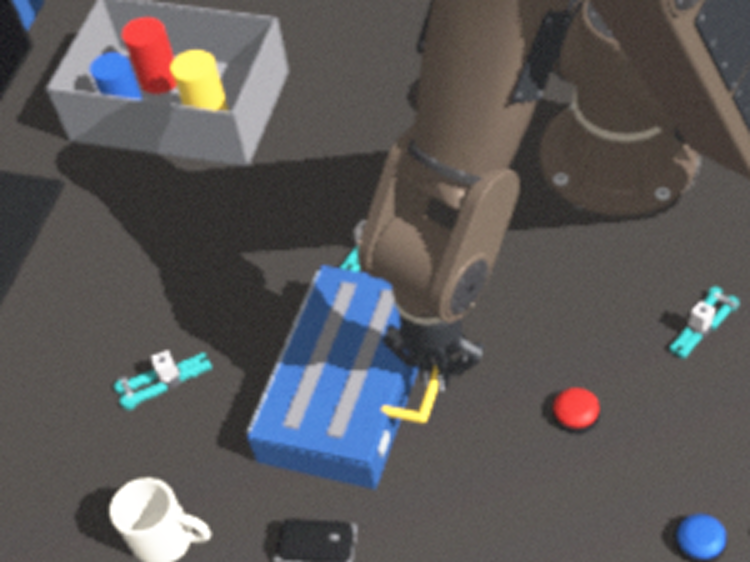

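The lid is nearly shut. I'll press it gently to contact, release, retreat and check.

```bash
python3 - <<'E'
from h import *
print("hit",bot.servo_line(bar(-.04)-[0,0,.017],v=.05,stop_force=12),stt())
effector.move_gripper(.045);bot.wait(.5)
p=sensors.get_state()["tcp_pos"]
bot.servo_line(p+[0,0,.12],v=.15)
bot.move_to([.4776,-.1728,.224],down(-np.pi/2-.056))
st=sensors.get_state();s=eyes.snapshot("wrist");save(s,"w17",k=1.5)
h=hsv(s);Y=cv2.inRange(h,(22,120,100),(35,255,255))
for r in range(90,198,24):
    c=np.nonzero(Y[r,245:275])[0]+245; print(r,c.min(),c.max())
bot.move_to([.45,.1,.3],down(-np.pi/2))
a=eyes.snapshot("top");b=eyes.snapshot("scene");save(a,"t17",(95,100,355,280),3);save(b,"s17",(60,60,440,290),2.1)
h=hsv(b);B=cv2.inRange(h,(105,130,80),(120,255,255))
for q in blobs(B>0,1000): print(q[:3])
print(stt())
E
```

```text
hit True {'time_s': 62.7083, 'tcp_pos': [0.5086, -0.1745, 0.0481], 'wrist_force': [1.1437, -0.946, -0.111], 'opening': 0.0104, 'joint_pos': [-0.4534, 0.6287, 1.936, -0.0004, 0.5751, 1.176]}
90 250 262
114 251 262
138 251 262
162 251 262
186 251 262
([197.0, 182.6], 3125, [159, 137, 75, 88])
{'time_s': 66.2, 'tcp_pos': [0.4503, 0.0991, 0.2994], 'wrist_force': [0.1206, 0.3862, -0.2835], 'opening': 0.0451, 'joint_pos': [0.0732, 0.1822, 1.8432, -0.0001, 1.1173, 1.6455]}
```

View pics/w17.png

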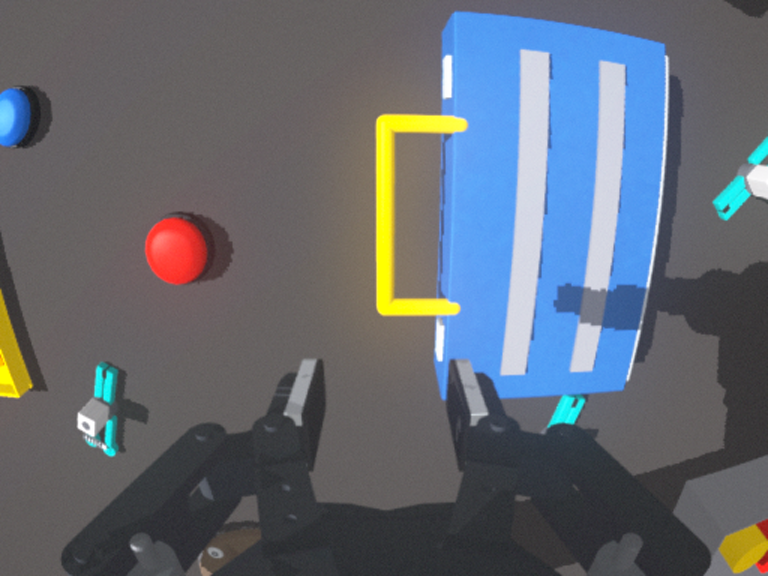

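View pics/s17.png

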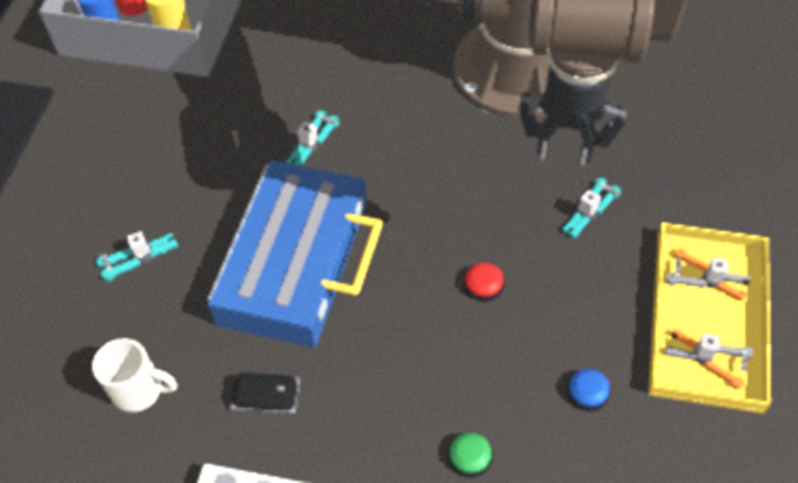

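View pics/t17.png

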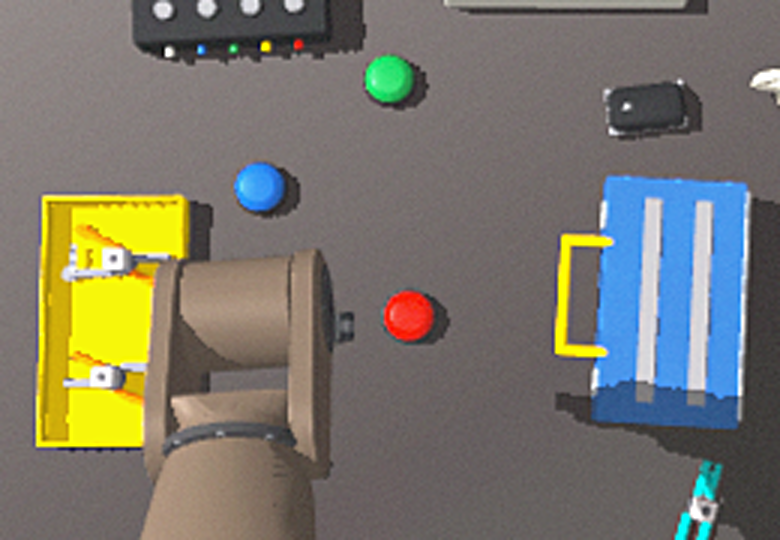

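The lid's handle is within 1 px of its starting shut position. The open clamps are in the tray and the switches and mouse haven't moved, so I'm handing in.

```bash
python3 - <<'E'
from h import *
workorder.finish_job();print("done",stt()["time_s"])
E
```

```text
the job is handed in; nothing more can be done
the job is handed in; nothing more can be done
```

The job is done and handed in at about 66 s. I lifted the lid until it rested back on its stop and laid the two shut clamps flat in the case. I then laid the two open clamps flat in the yellow tray and closed the lid by its handle.

- **Clamps:** four were present, two shut and two open. The last wrist views showed each lying flat with its jaws unchanged. All four picks and placings worked first time, and the grip never slipped.
- **Lid:** after closing, its handle lined up with the original shut view to within 1 px.
- **Bystanders:** the dome switches, the mouse and the turquoise look-alikes showed no visible movement.
- **Forces:** the highest wrist force I read was about 32 N, during the lid opening. I sampled it only at the end of each move.
- **Disagreements:** my tray-centre estimates differed by up to about 1 cm between views, so I refined the centre from a closer look. A last stud reading on the far open clamp came out about 27 mm wide instead of 24 mm, because a side face was included. Neither affected the placing.

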